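Clip down the lid of the long roll box

ROBOT

A 7-joint arm with a two-finger parallel gripper is mounted at the origin on the work surface. World frame = base frame: x ahead of the robot, y to its left, z up, the work surface at z = 0. Lengths are in m, angles in rad, forces in N, time in s.
With the tool pointing down it reaches from about 0.425 to 0.925 m from the base axis. Payload 6.8 kg.
Tool frame: the origin (TCP) lies on the front face of the gripper's body, between the roots of the fingers; the fingertips stand 73 mm ahead of it and the grasp point (between the pads) lies 54 mm ahead of it (tcp_to_tips is the distance from the TCP to the fingertips, in m); z points along the fingers, x is the direction in which the jaws open and shut, and the axes are right-handed (so a half turn about z gives the same grasp; the last joint's range is limited). The gripper opens to 85 mm and grips with 20 to 120 N. Pads are 22 mm wide; open, the fingers measure 114 mm over their backs; the gripper's body (76 mm by 85 mm) begins 54 mm behind the grasp point. The pads swing forward as they close: fully open they stand 13 mm farther back than shut.
Start: joints at [1.148, 0.477, 0.022, 1.555, -0.011, 1.109, -0.083], TCP at [0.209, -0.642, 0.304] pointing down, gripper open.
Joint ranges: [-2.96, 2.96], [-0.34, 2.1], [-1.41, 1.46], [0.24, 2.44], [-1.37, 4.51], [0.17, 1.92], [-2.96, 2.96]. Speed limits (rad/s): [2.39, 2.39, 3.14, 3.14, 3.14, 3.14, 3.14].

INTERFACE

Orientations are given as a unit quaternion [w, x, y, z].
In Python, from station import get_obs, read_camera, hand_in, look_for, silhouettes, tcp_to_tips gives the robot as it stands. The module is installed in compiled form; this text tells all that it offers.
- The arm moves only by the tool apply_moves, never from a script. Its argument "moves" is a list of rows, each a list of 3 entries, a list of its own where there are three numbers: the shift along the tool's x, y, z in units of 25 mm (1.0 is 25 mm), then the turn, a rotation vector about the tool's x, y, z in units of 10 degrees (1.0 is 10 degrees), then the gripper's target within -1 to 1 (fully open at 1, half-way at 0, shut at -1). In form: [[[dx, dy, dz], [rx, ry, rz], jaw], ...]. A call has 1 to 20 rows; each row is the pose to reach, as a shift and turn from the pose commanded when the call began, along the tool's axes at that moment; what a row does not reach only later rows make up. A row lasts 1/8 s, in which the tool goes at most 62.5 mm and 10.7 degrees, less where a joint would pass 70% of its speed; a pose out of reach is approached as far as the arm can. A call with a gripper value outside its range is refused whole. The fingers move at their own pace and stop on an object; "force" is the grip in N (left out, the last holds). Time passes only in rows, so rows that repeat a pose let the fingers close. It gives the time, the measured TCP pose, the force and the opening at its end, in the units of the state.
- get_obs(): the state, without advancing time (a new reading comes with each control period).
- read_camera(name): name is "side" or "top" or "wrist"; returns a dict with "color" (480x640x3 uint8, red, green, blue), "mtx" (3x3 intrinsics, pixels), "eye" and "rotation" of the camera in the world; the wrist camera has in their place "hand_eye" (4x4, takes a point from camera to tool coordinates, whose origin is the TCP and whose axes are the tool frame's). Camera axes: x right, y up, looking along -z (the intrinsics and any distortion apply to the point x, -y, -z); pixel columns grow to the right and rows downward; lengths in m; the calibration is good to about 2 mm. A picture is of the moment at which its call begins: read the wrist's pose just before it. There is no depth.
- hand_in(): hands the job in, once; it reports no verdict.
Trained networks look in the newest picture that a camera, given by its name, has taken for a name from the list of things; names that differ only in an ending like _2 or _b are one class to them, and where a whole thing is asked for, a point or a joint stands for the part that bears it (a point fixed in the world has none). Each returns a list of dicts, best first, with "conf" (0 to 1); they miss things now and then, are a little off and sometimes report something else, mostly with a low value. They report only what shows in the picture. A call takes as long as a camera call.
- look_for(camera, query): "pixel" ([row, column] in pixels, amid what is visible of it).
- silhouettes(camera, query): "mask" (480x640 bool, what is visible of it) and "pixel" ([row, column] in pixels, amid what is visible of it).
The state is a dict: "t": time; "q": joint angles; "joint_vel": joint speeds; "joint_torque": joint torques, N m; "eef_pos": TCP position; "tool_rot": TCP orientation; "contact_force": force on the tool from outside, world axes, zero at the start; "torque": the same for the moment, N m; "gripper_width": opening from 0.0 (shut) to 1.0 (fully open).
Only numpy, scipy, OpenCV 4.12 (cv2) and the standard library are available. Lean on these libraries where they do the work, as an engineer would, in place of code of your own. Each camera call takes 0.05 s, during which the arm holds its last target.

TASK

The lid is already on the long box of bread rolls, but its three clips still stick out. Fold each of the three clips (one at each short end, one on a long side) down over the lid rim until it hangs flat against the side of the box. Leave the smaller square box and its clips untouched.

Things in the scene. Friction and masses are not known exactly. Their poses are not given: they have to be found in the camera images.
- clip_left_hinge (a point): Clip at a short end of the long box: grey plate 50 mm wide, 40 long, 4 thick, hinged on the white lid's rim. Point: mid hinge line, 4 mm outside the side, 82 mm above the counter. Axes turn with the flap: y along the hinge (level); the flap extends along -z. Folded: z up, x level outward. At any angle y x (world up) points out of the box. Start: 73 to 120 degrees from folded (90 = level).
- clip_right_hinge (a point): The same kind of clip, same axes, at the opposite short end, hinges 198 mm apart. The long box is 190 x 120 mm and 90 mm high, clear, with rolls inside and a flat white lid, on a rubber mat; it is fixed and does not shift. It stands on the left or right half of the counter, its long sides roughly across the robot's view.
- clip_far_hinge (a point): The same kind of clip, same axes, in the middle of the long side turned away from the robot. Every clip swings down about its hinge against slight friction (0.03 N m: under 5 N of push), stays where it is left, and stops upright against the box's side when folded; the box wall is then 2 mm behind it.
- square_box: Bystander to leave alone: smaller, lower box of the same materials, 120 x 120 mm, 65 mm high, fixed, on the other half of the counter; two such clips on opposite sides (its x sides) stick out up to 44 mm, up to 80 mm above the counter. Origin: centre of the underside, z up. Jam jar, mug and loaf on a board, all under 115 mm tall, stand beyond the boxes.

How it is judged:
By the outcome, as a careful person would: the job done as asked, in the order asked, and still so for the second after the job is handed in, with the robot touching nothing.
It also fails if it takes over 54 s, if anything falls off the work surface, if the arm or the gripper's body presses on something with over 40 N, if the wrist force passes 120 N, or if a joint passes its speed limit or range.

## Working session

There is one attempt and no reset: what is moved stays moved. The work goes in short steps, Python scripts to look and compute and a tool call to move; the robot and the scene stay as the last step left them, time stands still between calls to the robot, and variables do not carry over. Pictures are saved under pics/ and viewed, and the job is handed in when it is done.

Besides the shell and the picture viewer there is one more tool, called after "Emit:" as a command line: name --argument value ..., lists and objects as JSON in quotes. apply_moves: Moves the arm, as the interface text tells. Its arguments: {"type":"object","properties":{"moves":{"type":"array"},"force":{"type":"number"}},"required":["moves"]}

```bash
mkdir -p pics; cat > h.py <<'E'
import numpy as np, cv2
from station import *
def snap(c,n):
    r=read_camera(c); cv2.imwrite(f'pics/{n}.png',r['color'][:,:,::-1]); return r
E
python3 - <<'E'
from h import *
o=get_obs(); print({k:np.round(v,4).tolist() for k,v in o.items()}, tcp_to_tips)
for c in ['top','side']:
    r=snap(c,c+'0'); print({k:np.round(v,4).tolist() for k,v in r.items() if k!='color'})
    for q in ['clip_left_hinge','square_box']:
        print(c,q,[(np.round(d['pixel']).tolist(),round(d['conf'],2)) for d in look_for(c,q)])
E
```

```text
{'t': 0.0, 'q': [1.1479, 0.4778, 0.0223, 1.5564, -0.0115, 1.1094, -0.0831], 'joint_vel': [-0.0005, 0.0005, -0.0006, -0.0006, 0.0006, -0.0, 0.0024], 'joint_torque': [-0.0005, -59.6438, 1.6077, -28.1189, 0.0125, 0.0095, 0.0], 'eef_pos': [0.2089, -0.6414, 0.3029], 'tool_rot': [-0.0005, 0.8092, -0.5875, -0.0008], 'contact_force': [-0.1541, -0.2499, -0.0151], 'torque': [-0.0347, -0.0004, 0.0312], 'gripper_width': 0.996} 0.0726
{'mtx': [[513.8451, 0.0, 320.8745], [0.0, 513.8451, 236.571], [0.0, 0.0, 1.0]], 'eye': [0.5, -0.02, 0.9629], 'rotation': [-0.6999, -0.0345, 0.0136, 0.7133]}
top clip_left_hinge [([294.0, 376.0], 0.55)]
top square_box [([263.0, 230.0], 0.8)]
{'mtx': [[591.9871, 0.0, 309.3567], [0.0, 591.9871, 251.2943], [0.0, 0.0, 1.0]], 'eye': [0.31, 0.6444, 0.65], 'rotation': [-0.1802, -0.0732, 0.4207, 0.8861]}
side clip_left_hinge [([229.0, 389.0], 0.58)]
side square_box [([369.0, 289.0], 0.8)]
```

View pics/top0.png

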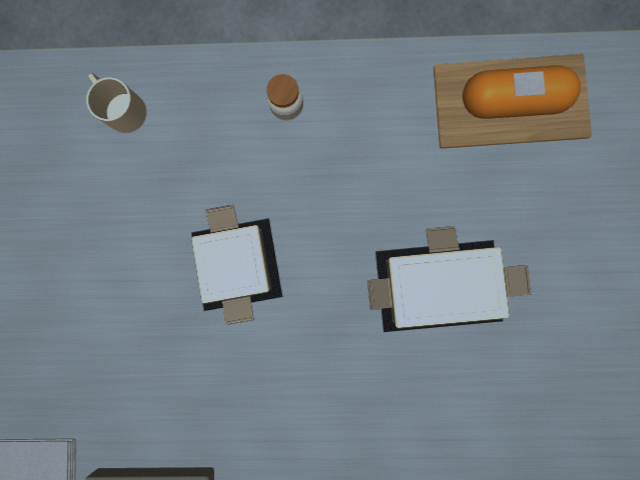

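View pics/side0.png

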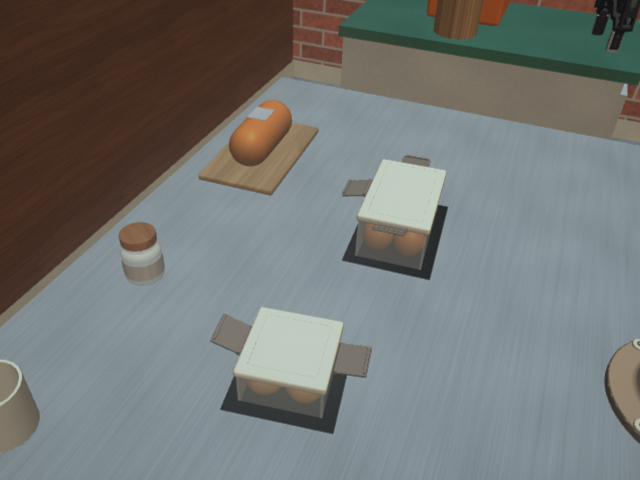

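```bash
cat >> h.py <<'E'
from scipy.spatial.transform import Rotation as R
def rot(q): return R.from_quat([q[1],q[2],q[3],q[0]]).as_matrix()
def unproj(r,px,z):  # px (col,row)
    px=np.atleast_2d(px).astype(float); K=r['mtx']
    d=np.c_[(px[:,0]-K[0,2])/K[0,0],-(px[:,1]-K[1,2])/K[1,1],-np.ones(len(px))]
    d=d@rot(r['rotation']).T; e=np.array(r['eye']); return e+d*((z-e[2])/d[:,2])[:,None]
def proj(r,P):
    c=(np.atleast_2d(P)-r['eye'])@rot(r['rotation']); K=r['mtx']
    return np.c_[K[0,0]*c[:,0]/-c[:,2]+K[0,2], K[1,1]*-c[:,1]/-c[:,2]+K[1,2]]
E
python3 - <<'E'
from h import *
r=read_camera('top'); im=r['color']; print(r.keys(), [ (k,v) for k,v in r.items() if k not in('color','mtx','eye','rotation')])
m=(im.min(2)>170).astype(np.uint8); n,l,st,c=cv2.connectedComponentsWithStats(m)
for i in range(1,n):
    if st[i,4]>1500:
        cn=cv2.findContours((l==i).astype(np.uint8),0,2)[0][0][:,0]
        P=unproj(r,cn,0.09)
        rc=cv2.minAreaRect((P[:,:2]*1000).astype(np.float32)); print(st[i],rc, cv2.boxPoints(rc).round(1).tolist())
s=read_camera('side')
for c,rr in(('top',r),('side',s)):
    for d in silhouettes(c,'clip_left_hinge'):
        ys,xs=np.nonzero(d['mask']); 
        print(c,round(d['conf'],2),d['pixel'],len(xs),cv2.boxPoints(cv2.minAreaRect(np.c_[xs,ys].astype(np.float32))).round(0).tolist() if len(xs) else '')
v=cv2.resize(im[200:350,340:560],None,fx=3.6,fy=3.6,interpolation=2); cv2.imwrite('pics/z1.png',v[:,:,::-1])
v=cv2.resize(s['color'][130:290,320:480],None,fx=3.7,fy=3.7,interpolation=2); cv2.imwrite('pics/z2.png',v[:,:,::-1])
E
```

```text
dict_keys(['color', 'mtx', 'eye', 'rotation']) []
[ 193  227   74   76 4007] ((516.14501953125, 162.3426513671875), (112.12847137451172, 111.59674835205078), 9.236349105834961) [[451.8999938964844, 208.39999389648438], [469.79998779296875, 98.30000305175781], [580.4000244140625, 116.30000305175781], [562.5, 226.39999389648438]]
[ 391  249  116   78 6283] ((470.082275390625, -207.71517944335938), (115.17462921142578, 185.2200927734375), 4.377495765686035) [[405.6000061035156, -119.80000305175781], [419.70001220703125, -304.5], [534.5999755859375, -295.70001220703125], [520.4000244140625, -111.0]]
top 0.97 [295.1, 375.5] 694 [[367.0, 280.0], [390.0, 277.0], [393.0, 308.0], [370.0, 310.0]]
side 0.76 [230.8, 386.3] 308 [[371.0, 231.0], [373.0, 221.0], [407.0, 228.0], [405.0, 238.0]]
```

View pics/z1.png

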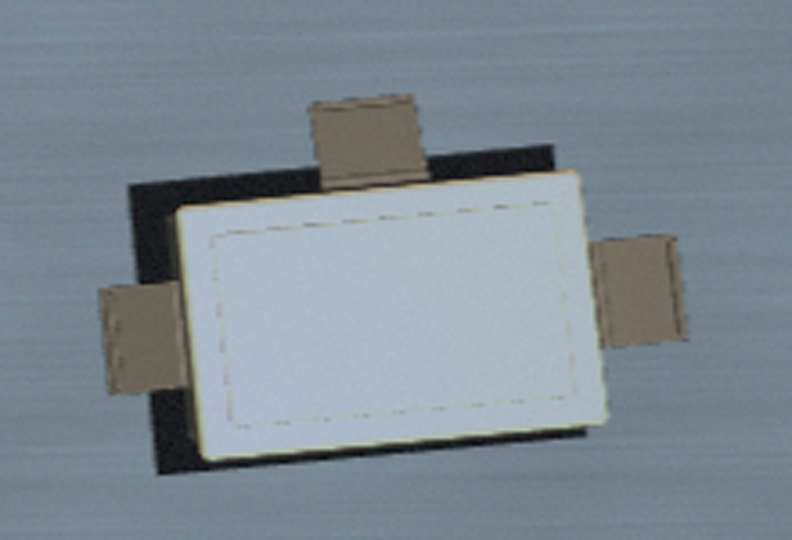

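View pics/z2.png

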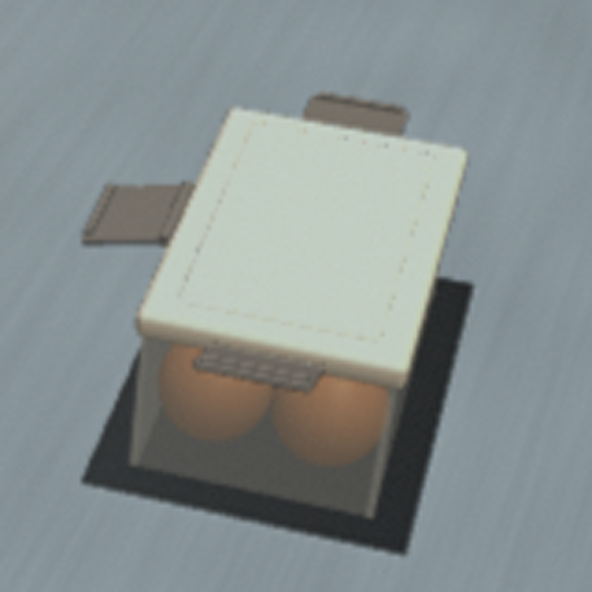

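```bash
cat >> h.py <<'E'
C=np.array([.4701,-.2077,0]); th=np.radians(4.377); u=np.array([np.sin(th),-np.cos(th),0]); v=np.array([np.cos(th),np.sin(th),0])
CL={'left':(C-.099*u,-u),'right':(C+.099*u,u),'far':(C+.064*v,v)}
def plan(pos,Rt=None):
    o=get_obs(); R0=rot(o['tool_rot']); d=R0.T@(np.array(pos)-o['eef_pos'])/.025
    w=np.zeros(3) if Rt is None else R.from_matrix(R0.T@Rt).as_rotvec(degrees=True)/10
    return d.round(3).tolist(),w.round(3).tolist()
def Rdown(y):  # tool z down, tool y along given
    z=np.array([0,0,-1.]); return np.c_[np.cross(y,z),y,z]
E
python3 - <<'E'
from h import *
s=read_camera('side'); im=s['color'].copy()
for i in (-1,1):
    for j in (-1,1):
        for z in(.09,0):
            p=proj(s,C+i*.095*u+j*.06*v+[0,0,z])[0]; cv2.circle(im,(int(p[0].round()),int(p[1].round())),1,(255,0,0),-1)
cols={75:(0,255,0),90:(0,0,255),105:(255,255,0),120:(255,0,255)}
for n,(h,o) in CL.items():
    t=np.cross([0,0,1],o)
    for a,c in cols.items():
        for k in(-.025,.025):
            ar=np.radians(a); P=h+[0,0,.082]+t*k+.04*(np.sin(ar)*o-np.cos(ar)*np.array([0,0,1]))
            p=proj(s,P)[0]; cv2.circle(im,(int(p[0].round()),int(p[1].round())),1,c,-1)
cv2.imwrite('pics/z3.png',cv2.resize(im[130:290,320:480],None,fx=3.7,fy=3.7,interpolation=0)[:,:,::-1])
print(rot(get_obs()['tool_rot']).round(3))
for n in ('right',):
    h,o=CL[n]; print(n,h)
    for y in (o,-o): print(plan(h+o*.021+[0,0,.25],Rdown(y)))
E
```

```text
[[ 0.31  -0.951  0.   ]
 [-0.951 -0.31  -0.   ]
 [ 0.    -0.    -1.   ]]
right [ 0.47765556 -0.30641126  0.        ]
([-8.614, -14.173, 2.158], [-0.0, -0.0, -7.634])
([-8.614, -14.173, 2.158], [-0.0, 0.0, 10.366])
```

View pics/z3.png

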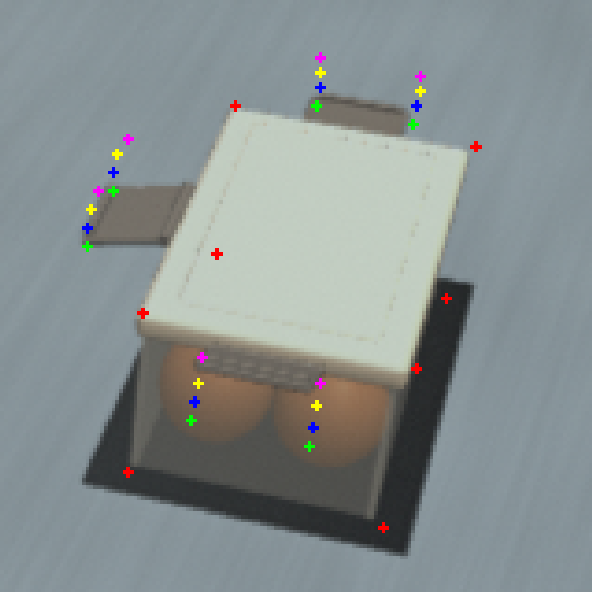

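Emit:
apply_moves --moves '[[[-2, -3.5, 0.5], [0, 0, -1], -1], [[-4, -7, 1], [0, 0, -2], -1], [[-6, -10.5, 1.5], [0, 0, -3], -1], [[-8.61, -14.17, 2.16], [0, 0, -4], -1], [[-8.61, -14.17, 2.16], [0, 0, -5], -1], [[-8.61, -14.17, 2.16], [0, 0, -6], -1], [[-8.61, -14.17, 2.16], [0, 0, -7], -1], [[-8.61, -14.17, 2.16], [0, 0, -7.63], -1], [[-8.61, -14.17, 2.16], [0, 0, -7.63], -1], [[-8.61, -14.17, 2.16], [0, 0, -7.63], -1], [[-8.61, -14.17, 2.16], [0, 0, -7.63], -1], [[-8.61, -14.17, 2.16], [0, 0, -7.63], -1]]'

```text
t: 2.05
eef_pos: [0.479, -0.3279, 0.25]
tool_rot: [0.0, 0.999, 0.037, 0.0]
contact_force: [-0.7, -0.6, -0.5]
gripper_width: 0.001
```

```bash
python3 - <<'E'
from h import *
o=get_obs(); print(o['t'],o['eef_pos'],o['q'].round(2) if hasattr(o['q'],'round') else o['q'],o['gripper_width'],o['contact_force'])
h,n=CL['right']
for z in(.25,.2,.123): print(plan(h+n*.021+[0,0,z],Rdown(n)))
snap('top','top1');snap('wrist','wr1')
E
```

```text
2.05 [ 0.47896371 -0.32785517  0.24998659] [ 0.79  0.41 -0.38  1.82  0.18  0.95  0.41] 0.0009124346002145633 [-0.71048007 -0.5903248  -0.45220264]
([0.013, -0.019, -0.001], [0.001, -0.0, -0.012])
([0.013, -0.02, 1.999], [0.001, -0.0, -0.012])
([0.013, -0.02, 5.079], [0.001, -0.0, -0.012])
```

View pics/wr1.png

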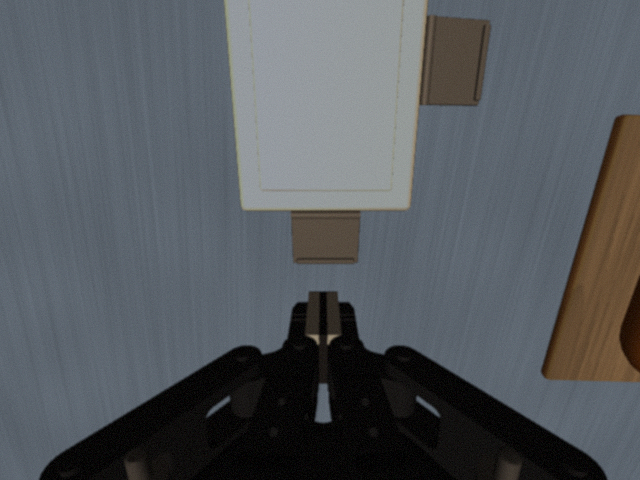

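View pics/top1.png

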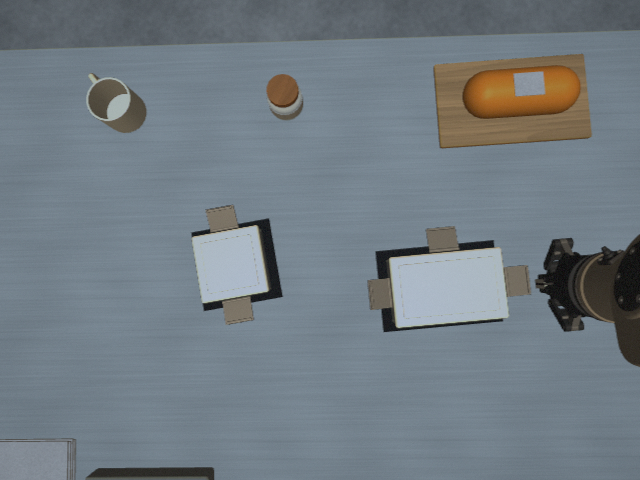

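```bash
python3 - <<'E'
from h import *
o=get_obs(); r=read_camera('wrist'); H=np.array(r['hand_eye']); print(H.round(3), [k for k in r])
T=np.eye(4); T[:3,:3]=rot(o['tool_rot']); T[:3,3]=o['eef_pos']; W=T@H
e=W[:3,3]; K=r['mtx']
def un(c,w,z):
    d=W[:3,:3]@np.array([(c-K[0,2])/K[0,0],-(w-K[1,2])/K[1,1],-1]); return e+d*(z-e[2])/d[2]
for c,w in((242,210),(410,209)):
    P=un(c,w,.09); print(P, (P-C)@u,(P-C)@v)
P=W[:3,:3]; 
def pj(X):
    c=W[:3,:3].T@(X-e); return [K[0,0]*c[0]/-c[2]+K[0,2],K[1,1]*c[1]/c[2]+K[1,2]]
R0=rot(o['tool_rot'])
for l in ([0,-.011,.073],[0,.011,.073],[0,0,.073]): print(l,pj(T[:3,3]+R0@np.array(l)))
E
```

```text
[[ 1.     0.    -0.     0.002]
 [ 0.    -0.945 -0.326 -0.084]
 [-0.     0.326 -0.945 -0.072]
 [ 0.     0.     0.     1.   ]] ['color', 'mtx', 'hand_eye']
[ 0.42225979 -0.30681196  0.09      ] 0.09517178816315151 -0.05526478613888531
[ 0.53977497 -0.29731334  0.09      ] 0.09466948374239893 0.06263257977607807
[0, -0.011, 0.073] [np.float64(319.51583211037746), np.float64(284.1544588791462)]
[0, 0.011, 0.073] [np.float64(319.6661490226731), np.float64(324.2898232297196)]
[0, 0, 0.073] [np.float64(319.59263620724414), np.float64(304.6615353237124)]
```

Emit:
apply_moves --moves '[[[0, 0, 1], [0, 0, 0], -1], [[0, 0, 2], [0, 0, 0], -1], [[0, 0, 2.5], [0, 0, 0], -1], [[0, 0, 2.8], [0, 0, 0], -1], [[0, 0, 3.1], [0, 0, 0], -1], [[0, 0, 3.4], [0, 0, 0], -1], [[0, 0, 3.7], [0, 0, 0], -1], [[0, 0, 4.0], [0, 0, 0], -1], [[0, 0, 4.3], [0, 0, 0], -1], [[0, 0, 4.6], [0, 0, 0], -1], [[0, 0, 4.9], [0, 0, 0], -1], [[0, 0, 5.1], [0, 0, 0], -1], [[0, 0, 5.1], [0, 0, 0], -1]]'

```text
t: 3.82
eef_pos: [0.4788, -0.3273, 0.1217]
tool_rot: [-0.0, 0.999, 0.038, -0.001]
contact_force: [-0.8, 0.6, 0.5]
gripper_width: 0.001
```

```bash
python3 - <<'E'
from h import *
snap('top','top2');snap('wrist','wr2')
E
```

```text
(no output)
```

View pics/wr2.png

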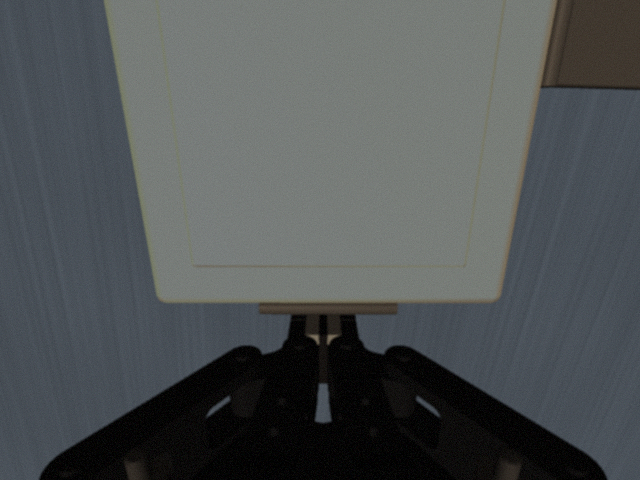

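Emit:
apply_moves --moves '[[[0, -0.1, 0], [0, 0, 0], -1], [[0, -0.2, 0], [0, 0, 0], -1], [[0, -0.28, 0], [0, 0, 0], -1], [[0, -0.32, 0], [0, 0, 0], -1], [[0, -0.32, 0], [0, 0, 0], -1]]'

```text
t: 4.55
eef_pos: [0.4786, -0.32, 0.1225]
tool_rot: [0.0, 0.999, 0.038, 0.0]
contact_force: [1.0, -3.2, -1.3]
gripper_width: 0.001
```

Emit:
apply_moves --moves '[[[0, -0.04, 0], [0, 0, 0], -1], [[0, -0.08, 0], [0, 0, 0], -1], [[0, -0.08, 0], [0, 0, 0], -1]]'

```text
t: 4.92
eef_pos: [0.4786, -0.3198, 0.1226]
tool_rot: [0.001, 0.999, 0.037, 0.001]
contact_force: [2.2, -9.0, -3.9]
gripper_width: -0.002
```

Emit:
apply_moves --moves '[[[0, 0.4, 0], [0, 0, 0], -1], [[0, 1, 0], [0, 0, 0], -1], [[0, 1.4, -1], [0, 0, 0], -1], [[0, 1.4, -3], [0, 0, 0], -1], [[0, 1.4, -5], [0, 0, 0], -1], [[0, 1.4, -5], [0, 0, 0], -1]]'

```text
t: 5.68
eef_pos: [0.4832, -0.3538, 0.2519]
tool_rot: [0.002, 0.999, 0.038, 0.003]
contact_force: [0.2, -0.9, -0.1]
gripper_width: -0.003
```

```bash
python3 - <<'E'
from h import *
o=get_obs(); h,n=CL['left']
print(o['eef_pos'],h,n)
for z in(.25,): print(plan(h+n*.021+[0,0,z],Rdown(-n)))
snap('wrist','wr3')
E
```

```text
[ 0.4832018  -0.35382564  0.25193059] [ 0.46254444 -0.10898874  0.        ] [-0.07631878  0.99708347 -0.        ]
([-0.088, -10.668, 0.028], [0.026, -0.038, -0.006])
```

View pics/wr3.png

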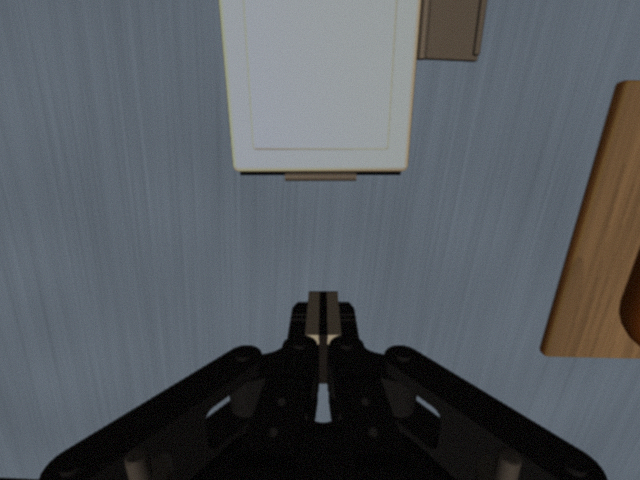

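Emit:
apply_moves --moves '[[[0, -2.5, 0], [0, 0, 0], -1], [[0, -5, 0], [0, 0, 0], -1], [[0, -7.5, 0], [0, 0, 0], -1], [[0, -9.5, 0], [0, 0, 0], -1], [[0, -10.67, 0], [0, 0, 0], -1], [[0, -10.67, 0], [0, 0, 0], -1], [[0, -10.67, 0], [0, 0, 0], -1], [[0, -10.67, 0], [0, 0, 0], -1]]'

```text
t: 6.72
eef_pos: [0.4608, -0.0877, 0.2469]
tool_rot: [-0.0, 0.999, 0.037, -0.0]
contact_force: [-0.3, 0.0, -0.2]
gripper_width: -0.001
```

```bash
python3 - <<'E'
from h import *
o=get_obs(); h,n=CL['left']
print(o['eef_pos'],o['contact_force'])
for z in(.123,): print(plan(h+n*.021+[0,0,z],Rdown(-n)))
snap('wrist','wr4'); snap('side','side4')
E
```

```text
[ 0.46077994 -0.08774647  0.24690402] [-0.33505014  0.0222678  -0.15906251]
([0.01, 0.013, 4.956], [-0.001, 0.005, -0.017])
```

View pics/side4.png

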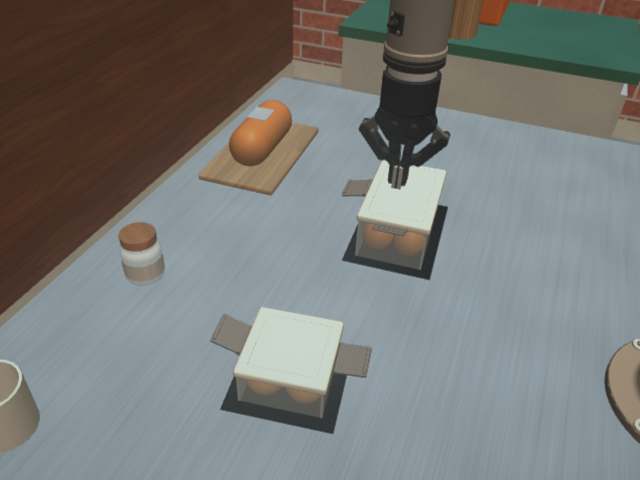

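Emit:
apply_moves --moves '[[[0, 0, 1], [0, 0, 0], -1], [[0, 0, 2], [0, 0, 0], -1], [[0, 0, 2.3], [0, 0, 0], -1], [[0, 0, 2.6], [0, 0, 0], -1], [[0, 0, 2.9], [0, 0, 0], -1], [[0, 0, 3.2], [0, 0, 0], -1], [[0, 0, 3.5], [0, 0, 0], -1], [[0, 0, 3.8], [0, 0, 0], -1], [[0, 0, 4.1], [0, 0, 0], -1], [[0, 0, 4.4], [0, 0, 0], -1], [[0, 0, 4.7], [0, 0, 0], -1], [[0, 0, 4.95], [0, 0, 0], -1], [[0, 0, 4.95], [0, 0, 0], -1]]'

```text
t: 8.45
eef_pos: [0.4605, -0.0864, 0.123]
tool_rot: [-0.0, 0.999, 0.038, -0.001]
contact_force: [-0.5, 0.2, 0.6]
gripper_width: -0.003
```

Emit:
apply_moves --moves '[[[0, 0.1, 0], [0, 0, 0], -1], [[0, 0.2, 0], [0, 0, 0], -1], [[0, 0.28, 0], [0, 0, 0], -1], [[0, 0.32, 0], [0, 0, 0], -1], [[0, 0.32, 0], [0, 0, 0], -1]]'

```text
t: 9.07
eef_pos: [0.4616, -0.0947, 0.1237]
tool_rot: [0.0, 0.999, 0.038, 0.0]
contact_force: [-0.1, -0.1, -1.6]
gripper_width: -0.001
```

Emit:
apply_moves --moves '[[[0, 0.04, 0], [0, 0, 0], -1], [[0, 0.08, 0], [0, 0, 0], -1], [[0, 0.08, 0], [0, 0, 0], -1]]'

```text
t: 9.45
eef_pos: [0.4617, -0.0965, 0.1237]
tool_rot: [0.0, 0.999, 0.038, 0.0]
contact_force: [-0.2, 1.2, -0.6]
gripper_width: -0.001
```

Emit:
apply_moves --moves '[[[0, 0.04, 0], [0, 0, 0], -1], [[0, 0.08, 0], [0, 0, 0], -1], [[0, 0.08, 0], [0, 0, 0], -1]]'

```text
t: 9.82
eef_pos: [0.4617, -0.0969, 0.1236]
tool_rot: [-0.001, 0.999, 0.039, -0.0]
contact_force: [-1.3, 5.3, 0.4]
gripper_width: -0.007
```

Emit:
apply_moves --moves '[[[0, 0.04, 0], [0, 0, 0], -1], [[0, 0.06, 0], [0, 0, 0], -1], [[0, 0.06, 0], [0, 0, 0], -1]]'

```text
t: 10.2
eef_pos: [0.4618, -0.0971, 0.1237]
tool_rot: [-0.001, 0.999, 0.039, -0.0]
contact_force: [-1.3, 10.8, 0.8]
gripper_width: 0.002
```

Emit:
apply_moves --moves '[[[0, -0.4, 0], [0, 0, 0], -1], [[0, -1, 0], [0, 0, 0], -1], [[0, -1.5, -1], [0, 0, 0], -1], [[0, -1.5, -3], [0, 0, 0], -1], [[0, -1.5, -5], [0, 0, 0], -1], [[0, -1.5, -5], [0, 0, 0], -1]]'

```text
t: 10.95
eef_pos: [0.4612, -0.0621, 0.2523]
tool_rot: [0.001, 0.999, 0.038, 0.004]
contact_force: [-0.5, -0.4, -0.6]
gripper_width: 0.002
```

```bash
python3 - <<'E'
from h import *
o=get_obs(); h,n=CL['far']; h=h+.002*v
print(o['eef_pos'],h,n)
for y in(n,-n): print(plan(h+n*.021+[0,0,.25],Rdown(y)))
s=snap('side','side5')['color']; snap('wrist','wr5')
cv2.imwrite('pics/z5.png',cv2.resize(s[130:290,320:480],None,fx=3.7,fy=3.7,interpolation=2)[:,:,::-1])
E
```

```text
[ 0.4612391  -0.06208608  0.25225551] [ 0.53590751 -0.20266296  0.        ] [0.99708347 0.07631878 0.        ]
([3.393, 5.831, 0.13], [0.045, -0.023, -9.005])
([3.393, 5.831, 0.13], [-0.023, -0.045, 8.995])
```

View pics/z5.png

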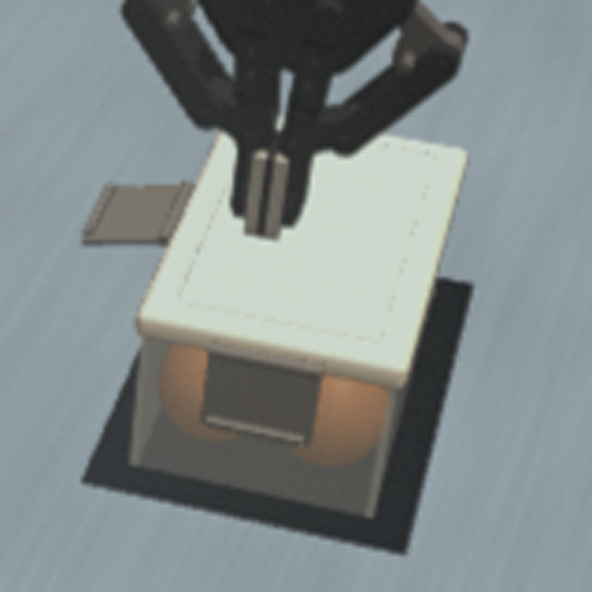

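View pics/wr5.png

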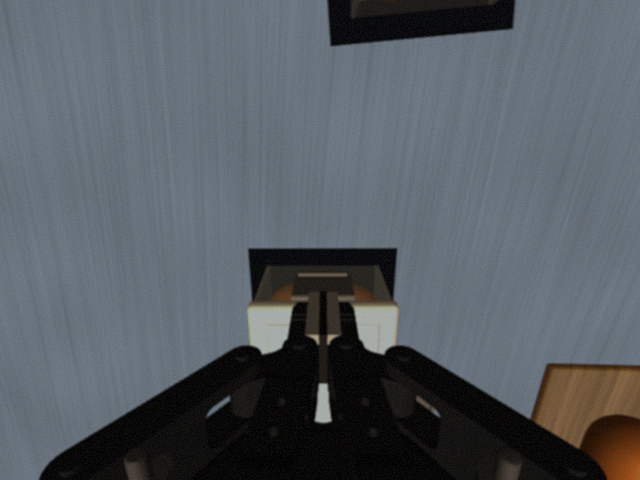

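Emit:
apply_moves --moves '[[[0.5, 1, 0], [0, 0, -1], -1], [[1, 2, 0], [0, 0, -2], -1], [[1.5, 3, 0], [0, 0, -3], -1], [[2, 4, 0], [0, 0, -4], -1], [[2.5, 5, 0], [0, 0, -5], -1], [[3, 5.5, 0], [0, 0, -6], -1], [[3.39, 5.83, 0.1], [0, 0, -7], -1], [[3.39, 5.83, 0.1], [0, 0, -8], -1], [[3.39, 5.83, 0.1], [0, 0, -9], -1], [[3.39, 5.83, 0.1], [0, 0, -9], -1], [[3.39, 5.83, 0.1], [0, 0, -9], -1], [[3.39, 5.83, 0.1], [0, 0, -9], -1]]'

```text
t: 12.55
eef_pos: [0.5545, -0.2013, 0.2458]
tool_rot: [-0.0, 0.68, 0.733, -0.0]
contact_force: [-1.3, -0.2, -0.2]
gripper_width: -0.003
```

```bash
python3 - <<'E'
from h import *
o=get_obs(); h,n=CL['far']; h=h+.002*v
print(o['eef_pos'],o['q'],o['contact_force'])
for y in(n,): print(plan(h+n*.021+[0,0,.123],Rdown(y)))
r=snap('wrist','wr6'); H=np.array(r['hand_eye'])
T=np.eye(4); T[:3,:3]=rot(o['tool_rot']); T[:3,3]=o['eef_pos']; W=T@H; e=W[:3,3]; K=r['mtx']
for row in (200,205,210,215,220,225):
    d=W[:3,:3]@np.array([0,-(row-K[1,2])/K[1,1],-1]); P=e+d*(.09-e[2])/d[2]; print(row,(P-C)@v)
E
```

```text
[ 0.55452496 -0.20125315  0.24580264] [ 0.80361595  0.50422538 -0.74551834  1.7825556   0.39710123  1.01148076
  1.54952143] [-1.3355289  -0.2228482  -0.17605096]
([0.001, 0.096, 4.912], [-0.003, -0.0, -0.013])
200 0.052433219903713864
205 0.055924698416197634
210 0.05945069168071865
215 0.06301171402900536
220 0.06660829006308883
225 0.070240954912939
```

View pics/wr6.png

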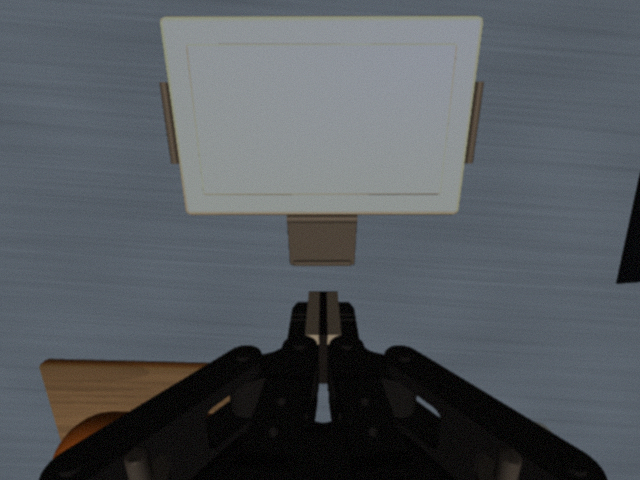

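Emit:
apply_moves --moves '[[[0, 0.1, 1], [0, 0, 0], -1], [[0, 0.1, 2], [0, 0, 0], -1], [[0, 0.1, 2.3], [0, 0, 0], -1], [[0, 0.1, 2.6], [0, 0, 0], -1], [[0, 0.1, 2.9], [0, 0, 0], -1], [[0, 0.1, 3.2], [0, 0, 0], -1], [[0, 0.1, 3.5], [0, 0, 0], -1], [[0, 0.1, 3.8], [0, 0, 0], -1], [[0, 0.1, 4.1], [0, 0, 0], -1], [[0, 0.1, 4.4], [0, 0, 0], -1], [[0, 0.1, 4.7], [0, 0, 0], -1], [[0, 0.1, 4.9], [0, 0, 0], -1], [[0, 0.1, 4.9], [0, 0, 0], -1]]'

```text
t: 14.22
eef_pos: [0.5567, -0.2012, 0.123]
tool_rot: [-0.001, 0.68, 0.733, -0.0]
contact_force: [0.6, 0.4, -0.2]
gripper_width: 0.0
```

Emit:
apply_moves --moves '[[[0, -0.1, 0], [0, 0, 0], -1], [[0, -0.2, 0], [0, 0, 0], -1], [[0, -0.28, 0], [0, 0, 0], -1], [[0, -0.32, 0], [0, 0, 0], -1], [[0, -0.32, 0], [0, 0, 0], -1]]'

```text
t: 14.85
eef_pos: [0.5489, -0.2019, 0.1237]
tool_rot: [-0.0, 0.68, 0.733, -0.0]
contact_force: [0.2, -0.9, 0.0]
gripper_width: 0.001
```

Emit:
apply_moves --moves '[[[0, -0.04, 0], [0, 0, 0], -1], [[0, -0.08, 0], [0, 0, 0], -1], [[0, -0.08, 0], [0, 0, 0], -1]]'

```text
t: 15.22
eef_pos: [0.5484, -0.2019, 0.1239]
tool_rot: [0.001, 0.68, 0.733, 0.001]
contact_force: [6.0, -0.2, -4.1]
gripper_width: -0.003
```

Emit:
apply_moves --moves '[[[0, -0.04, 0], [0, 0, 0], -1], [[0, -0.06, 0], [0, 0, 0], -1], [[0, -0.06, 0], [0, 0, 0], -1]]'

```text
t: 15.6
eef_pos: [0.5482, -0.2019, 0.1241]
tool_rot: [0.002, 0.68, 0.734, 0.002]
contact_force: [10.1, 0.7, -6.2]
gripper_width: -0.004
```

Emit:
apply_moves --moves '[[[0, 0.4, 0], [0, 0, 0], -1], [[0, 1, 0], [0, 0, 0], -1], [[0, 1.5, -1], [0, 0, 0], -1], [[0, 1.5, -3], [0, 0, 0], -1], [[0, 1.5, -6], [0, 0, 0], -1], [[0, 1.5, -7], [0, 0, 0], -1], [[0, 1.5, -7], [0, 0, 0], -1]]'

```text
t: 16.48
eef_pos: [0.5851, -0.199, 0.3025]
tool_rot: [0.003, 0.68, 0.733, 0.001]
contact_force: [-0.1, -0.8, -0.4]
gripper_width: 0.003
```

```bash
python3 - <<'E'
from h import *
snap('wrist','wr7'); s=snap('side','side7')['color']
cv2.imwrite('pics/z7.png',cv2.resize(s[130:290,320:480],None,fx=3.7,fy=3.7,interpolation=2)[:,:,::-1]); snap('top','top7')
E
```

```text
(no output)
```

View pics/wr7.png

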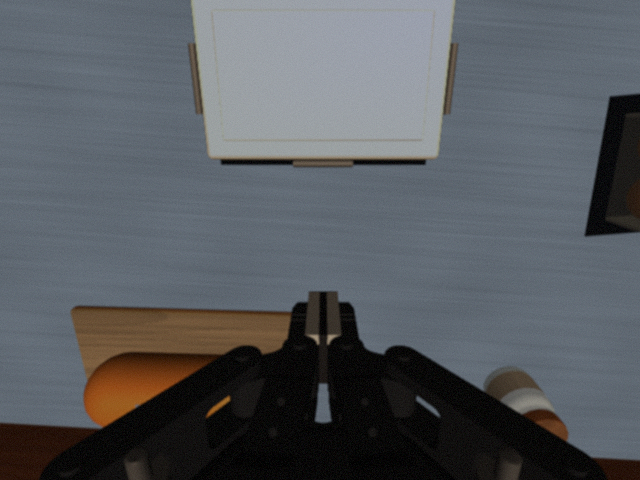

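View pics/z7.png

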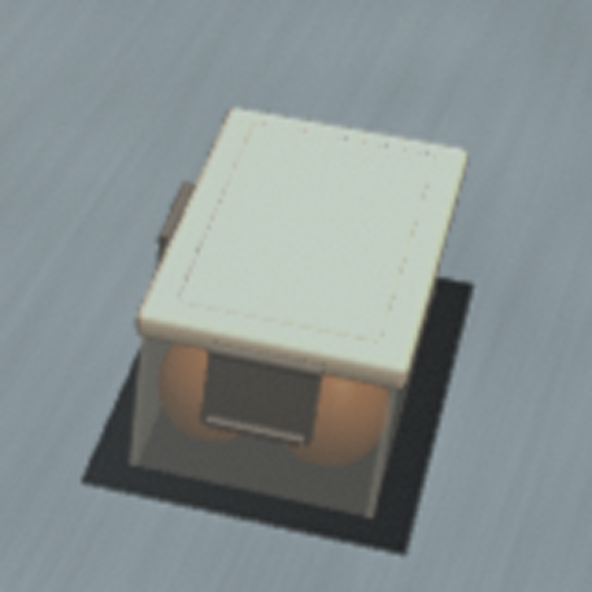

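```bash
python3 -c "
from h import *
print(hand_in())"
```

```text
the job is handed in; nothing more can be done
None
```

I folded all three clips of the long box down with the shut fingertips, in the order right end, left end, far side, and handed the job in at about 16.6 s.

- **Each fold:** I pressed every clip inward until it stopped moving. The contact force was then about 9 to 11 N.
- **Last pictures:** The wrist and side views show all three clips hanging flat against the box. I never touched the smaller square box. The arm was clear of everything, at about 0.30 m height.
- **Disagreement:** The top camera and the wrist camera differed by 2 to 4 mm on where the box's far side was. I corrected for that before folding the far clip, and it caused no trouble.
- **Not checked:** The side camera cannot see the right clip once it is folded. That one rests on the wrist pictures and the push against the stop.

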